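Find the empty slide well by pressing the covers and push its cover open

TASK

Three of the four wells in the slide bank are full and one is empty, but the closed covers look the same: press gently with a fingertip on the white dot of one cover after another until you find the one that rocks instead of stopping hard. Push that cover on, down at its dotted end, until it tips right over and stays standing open by itself, and do not force the covers that stop. Nothing is to be picked up, and the bottles, boxes and tools around it stay where they are.

Things in the scene. Friction and masses are not known exactly. Their poses are not given: they have to be found in the camera images.
- bank: Fixed black block, 80 mm tall, with four covered wells in a row. Origin on the bench; x away from the robot (-70 to +150 mm), y left along the row (-195 to +195), z up. Cover pivots: x = 0, z = 64. Wells: 78 mm wide, x -56 to +74, floor at z = 6; ledge on top beyond x = 74. A full well holds a 66 mm tall rack that stops its cover; the empty one only a 6 mm tray.
- cover1 (a joint): Tilt (rad) of cover 1, the leftmost (bank y = +135 mm): dark grey plate 120 (x) x 74 (y) x 6 mm, 0.2 to 0.4 kg, pivot along y 16 mm below its top face. 0 = closed, flush with the bank's top; grows to a stop at 1.15 as the near, dotted end sinks and the far end rises; the far end cannot be pressed down. Let go below 0.5 it falls shut; past 0.75 it falls open and stays.
- cover1_dot (a point): White 14 mm dot on top of cover 1, 36 mm to the near side of its pivot, 14 mm from the near edge; axes as the bank's while closed, tips with the cover. Pressed over a full well it gives 2 mm and stops hard; over the empty one it sinks under less than 2 N. A 15 mm thick finger pushed straight down here tips it past 0.75 rad by 25 mm depth; there is room for 36 mm.
- cover2 (a joint): Tilt (rad) of cover 2, second from the left (bank y = +45 mm): dark grey plate 120 (x) x 74 (y) x 6 mm, 0.2 to 0.4 kg, pivot along y 16 mm below its top face. 0 = closed, flush with the bank's top; grows to a stop at 1.15 as the near, dotted end sinks and the far end rises; the far end cannot be pressed down. Let go below 0.5 it falls shut; past 0.75 it falls open and stays.
- cover2_dot (a point): White 14 mm dot on top of cover 2, 36 mm to the near side of its pivot, 14 mm from the near edge; axes as the bank's while closed, tips with the cover. Pressed over a full well it gives 2 mm and stops hard; over the empty one it sinks under less than 2 N. A 15 mm thick finger pushed straight down here tips it past 0.75 rad by 25 mm depth; there is room for 36 mm.
- cover3 (a joint): Tilt (rad) of cover 3, third from the left (bank y = -45 mm): dark grey plate 120 (x) x 74 (y) x 6 mm, 0.2 to 0.4 kg, pivot along y 16 mm below its top face. 0 = closed, flush with the bank's top; grows to a stop at 1.15 as the near, dotted end sinks and the far end rises; the far end cannot be pressed down. Let go below 0.5 it falls shut; past 0.75 it falls open and stays.
- cover3_dot (a point): White 14 mm dot on top of cover 3, 36 mm to the near side of its pivot, 14 mm from the near edge; axes as the bank's while closed, tips with the cover. Pressed over a full well it gives 2 mm and stops hard; over the empty one it sinks under less than 2 N. A 15 mm thick finger pushed straight down here tips it past 0.75 rad by 25 mm depth; there is room for 36 mm.
- cover4 (a joint): Tilt (rad) of cover 4, the rightmost (bank y = -135 mm): dark grey plate 120 (x) x 74 (y) x 6 mm, 0.2 to 0.4 kg, pivot along y 16 mm below its top face. 0 = closed, flush with the bank's top; grows to a stop at 1.15 as the near, dotted end sinks and the far end rises; the far end cannot be pressed down. Let go below 0.5 it falls shut; past 0.75 it falls open and stays.
- cover4_dot (a point): White 14 mm dot on top of cover 4, 36 mm to the near side of its pivot, 14 mm from the near edge; axes as the bank's while closed, tips with the cover. Pressed over a full well it gives 2 mm and stops hard; over the empty one it sinks under less than 2 N. A 15 mm thick finger pushed straight down here tips it past 0.75 rad by 25 mm depth; there is room for 36 mm.
- oil_bottle: Small amber bottle, 28 mm across, 60 mm tall, upright on the ledge; origin at the centre of its underside. Leave alone.
- objective: Steel microscope objective with a red band, 28 mm across, 45 mm tall, standing on the ledge; origin at the centre of its underside. Leave alone.
- coverslips: White and green coverslip box, 32 x 32 x 18 mm, on the ledge; origin at the centre of its underside. Leave alone.
- mailer: White slide mailer with an orange cap, 85 x 32 x 18 mm, on the bench right of the bank; origin at the centre of its underside. Leave alone.
- stain_jar: Glass staining jar with a blue lid, 64 mm across, 88 mm tall, on the bench left of the bank; origin at the centre of its underside. Leave alone.
- slide_box: Green slide box, 100 x 170 x 34 mm, on the bench right of the bank; origin at the centre of its underside. Leave alone.
- forceps: Steel forceps, 120 mm long, 4 mm high, lying on the bench left of the bank; origin at the centre of its underside. Leave alone.
- wash_bottle: White bottle with a red cap, 60 mm across, 130 mm tall, on the bench left of the bank; origin at the centre of its underside. Leave alone.

How it is judged:
At the end, for the whole second after the job is handed in: One cover is tipped open by itself (more than 0.95 rad of its 1.15 rad) and the three others are closed (less than 0.12 rad) (((value of joint cover1 above 0.95 rad and value of joint each of cover2, cover3, cover4 below 0.12 rad) or (value of joint cover2 above 0.95 rad and value of joint each of cover1, cover3, cover4 below 0.12 rad) or (value of joint cover3 above 0.95 rad and value of joint each of cover1, cover2, cover4 below 0.12 rad) or (value of joint cover4 above 0.95 rad and value of joint each of cover1, cover2, cover3 below 0.12 rad))); the robot touches nothing.
It fails at once if a bottle, box, tool or other loose thing was moved by more than 20 mm, picked up or knocked over (distance of any of oil_bottle, objective, coverslips, mailer, stain_jar, slide_box, forceps, wash_bottle from where it was at the start of the episode above 0.02 m or angle between any of oil_bottle, objective, coverslips, mailer, stain_jar, slide_box, forceps, wash_bottle's own z axis and vertical above 0.5 rad).
It fails at once if the slide bank or a cover was pushed with more than 45 N (contact force between any of the fingers, the arm and bank above 45 N).
It also fails if it takes over 48 s, if anything falls off the work surface, if the arm or the gripper's body presses on something with over 40 N, if the wrist force passes 120 N, or if a joint passes its speed limit or range.

ROBOT

A 6-joint arm with a two-finger parallel gripper is mounted at the origin on the work surface. World frame = base frame: x ahead of the robot, y to its left, z up, the work surface at z = 0. Lengths are in m, angles in rad, forces in N, time in s.
With the tool pointing down it reaches from about 0.4 to 0.825 m from the base axis. Payload 7 kg.
Tool frame: the origin (TCP) lies at the centre of the arm's flange, where the gripper is bolted on; the fingertips stand 178 mm ahead of it and the grasp point (between the pads) lies arm.tcp_to_grasp ahead of it (arm.tcp_to_grasp is the distance from the TCP to the grasp point, in m); z points along the fingers, y is the direction in which the jaws open and shut (so a half turn about z gives the same grasp; the last joint's range is limited). The gripper opens to 88 mm and grips with 3 to 60 N. Pads are 19 mm wide; open, the fingers measure 130 mm over their backs; the gripper's body (78 mm by 193 mm) begins 47 mm behind the grasp point.
Start: joints at [0.288, 0.359, 0.012, 0, -1.224, -0.288], TCP at [0.675, -0, 0.405] pointing down, gripper open.
Joint ranges: [-3.07, 3.07], [-1.43, 2.12], [-1.02, 1.25], [-3.03, 1.67], [-3.05, -0], [-3.03, 3.03]. Speed limits (rad/s): [2.39, 2.39, 3.01, 3.14, 3.14, 3.14].

INTERFACE

Orientations are given as [roll, pitch, yaw] about the fixed x, y, z axes, in that order (R = Rz(yaw) Ry(pitch) Rx(roll)).
In Python, from station import arm gives the robot as it stands.
- The arm moves only by the tool move_arm, never from a script. Its argument "deltas" is a list of rows, each a list of 6 numbers: the shift along the world's x, y, z in mm, then the turn, a rotation vector about the world's x, y, z in degrees. In form: [[tx, ty, tz, ax, ay, az], ...]. A call has exactly 5 rows; each row shifts and turns the commanded pose from where the row before left it; what a row does not reach is not made up. A row lasts 1/12 s, in which the tool goes at most 41.7 mm and 7.16 degrees, less where a joint would pass 70% of its speed; a pose out of reach is approached as far as the arm can. A call with a gripper value outside its range is refused whole. "claw" is the closure in counts, from 0 (fully open) to 255 (shut), set as the call begins (left out, the last holds). The fingers move at their own pace and stop on an object; "squeeze" is the grip in N (left out, the last holds). Time passes only in rows, so rows that do not move let the fingers close, or fill a call up. It gives the time, the measured TCP pose, the force and the opening at its end, in the units of the state.
- arm.get_state(): the state, without advancing time (a new reading comes with each control period).
- arm.grab_frame(name): name is "scene" or "side" or "wrist"; returns the picture (384x512x3 uint8, red, green, blue); there is no depth.
- arm.calibration(name): a dict with "intrinsics" (3x3 intrinsics, pixels), "T" (4x4, takes a point from camera to world coordinates); the wrist camera has in their place "mount" (4x4, takes a point from camera to tool coordinates, whose origin is the TCP and whose axes are the flange's). Camera axes: x right, y up, looking along -z (the intrinsics and any distortion apply to the point x, -y, -z); pixel columns grow to the right and rows downward; lengths in m; the calibration is good to about 2 mm. A picture is of the moment at which its call begins: read the wrist's pose just before it. calibration takes no time and is no camera call.
- arm.job_done(): hands the job in, once; it reports no verdict.
Trained networks look in the newest picture that a camera, given by its name, has taken for a name from the list of things; names that differ only in an ending like _2 or _b are one class to them, and where a whole thing is asked for, a point or a joint stands for the part that bears it (a point fixed in the world has none). Each returns a list of dicts, best first, with "score" (0 to 1); they miss things now and then, are a little off and sometimes report something else, mostly with a low value. They report only what shows in the picture. A call takes as long as a camera call.
- arm.spot_in(thing, camera): "xy" ([column, row] in pixels, amid what is visible of it).
- arm.masks_of(thing, camera): "pixels" (384x512 bool, what is visible of it) and "xy" ([column, row] in pixels, amid what is visible of it).
- arm.spot_point(thing, camera): "xy" ([column, row] in pixels: a listed point, or the origin of a listed thing).
The state is a dict: "t": time; "q": joint angles; "qd": joint speeds; "joint_efforts": joint torques, N m; "eef_pos": TCP position; "ee_rot": TCP orientation; "force": force on the tool from outside, world axes, zero at the start; "moment": the same for the moment, N m; "width": finger opening in m.
Only numpy, scipy, OpenCV 4.12 (cv2) and the standard library are available. Lean on these libraries where they do the work, as an engineer would, in place of code of your own. Each camera call takes 0.05 s, during which the arm holds its last target. There are 200 camera calls.

## Working session

There is one attempt and no reset: what is moved stays moved. The work goes in short steps, Python scripts to look and compute and a tool call to move; the robot and the scene stay as the last step left them, time stands still between calls to the robot, and variables do not carry over. Pictures are saved under pics/ and viewed, about 8 in all and at most 12, crops included, and the job is handed in when it is done.

Besides the shell and the picture viewer there is one more tool, called as a command line: name --pt "numbers of a row" for each row, then --argument value for the rest. move_arm: Moves the arm, as the interface text tells. Its arguments: {"type":"object","properties":{"deltas":{"type":"array","items":{"type":"array","items":{"type":"number"}}},"claw":{"type":"number"},"squeeze":{"type":"number"}},"required":["deltas"]}

```bash
mkdir -p pics; cat > h.py <<'E'
import numpy as np, cv2
from station import arm
from scipy.spatial.transform import Rotation as R
def cam(name,st=None):
    c=arm.calibration(name);K=np.array(c["intrinsics"])
    if "T" in c: return K,np.array(c["T"])
    st=st or arm.get_state();T=np.eye(4);T[:3,:3]=R.from_euler('xyz',st["ee_rot"]).as_matrix();T[:3,3]=st["eef_pos"]
    return K,T@np.array(c["mount"])
def onz(K,T,xy,z):
    d=np.linalg.inv(K)@[xy[0],xy[1],1];d=T[:3,:3]@[d[0],-d[1],-d[2]];o=T[:3,3]
    return o+d*(z-o[2])/d[2]
def save(n,im): cv2.imwrite(f"pics/{n}.png",im[:,:,::-1])
E
python3 - <<'E'
from h import *
s=arm.get_state();print(s);print(arm.tcp_to_grasp)
ims=[]
for n in("scene","wrist"):
    K,T=cam(n);ims.append(arm.grab_frame(n))
    print(n, arm.calibration(n))
    for i in range(1,5):
        for r in arm.spot_point(f"cover{i}_dot",n)[:4]: print(n,i,r["score"],np.round(r["xy"],1),onz(K,T,r["xy"],.08).round(4))
save("scene",ims[0]);save("wrist",ims[1])
E
```

```text
{'t': 0.0, 'q': array([ 2.88138951e-01,  3.59389638e-01,  1.10655554e-02, -3.74658999e-04,
       -1.22409553e+00, -2.88096279e-01]), 'qd': array([-1.05043052e-03, -8.86695744e-05,  8.94338707e-04, -8.99608868e-04,
       -7.41916048e-04, -1.89287794e-03]), 'joint_efforts': array([-8.00930356e-04, -5.82726967e+01,  2.93058443e+01,  6.99745238e+00,
        6.93249181e-03, -2.06530804e-04]), 'eef_pos': array([6.74805126e-01, 2.99901279e-05, 4.03719159e-01]), 'ee_rot': array([ 3.13993619e+00, -1.23581790e-04, -1.57088115e+00]), 'force': array([-0.43678176, -0.08614947,  0.67092633]), 'moment': array([0.02268908, 0.00210741, 0.00528721]), 'width': 0.08762545742989587}
0.1593
scene {'intrinsics': array([[464.48362083,   0.        , 255.08656554],
       [  0.        , 464.48362083, 190.64252139],
       [  0.        ,   0.        ,   1.        ]]), 'T': array([[-0.04745114, -0.54567608,  0.83665166,  1.68247161],
       [ 0.99871902, -0.0406513 ,  0.03012952,  0.06105289],
       [ 0.01757002,  0.83700961,  0.54690603,  0.80977203],
       [ 0.        ,  0.        ,  0.        ,  1.      
[... 243 characters left out ...]
06 -0.0862  0.08  ]
scene 4 0.85 [196. 179.] [ 0.5159 -0.1575  0.08  ]
wrist {'intrinsics': array([[300.49337729,   0.        , 255.75170513],
       [  0.        , 300.49337729, 194.28963443],
       [  0.        ,   0.        ,   1.        ]]), 'mount': array([[ 1.93067457e-04,  9.61962362e-01,  2.73181948e-01,
         7.24843630e-02],
       [ 9.99999961e-01, -1.31075291e-04, -2.45177084e-04,
        -4.80525043e-04],
       [-2.00043723e-04,  2.73181985e-01, -9.61962350e-01,
         1.98087812e-02],
       [ 0.00000000e+00,  0.00000000e+00,  0.00000000e+00,
         1.00000000e+00]])}
wrist 2 0.57 [392.8 192.9] [0.5309 0.0124 0.08  ]
wrist 3 0.89 [422.4 106. ] [ 0.513  -0.0753  0.08  ]
```

View pics/scene.png

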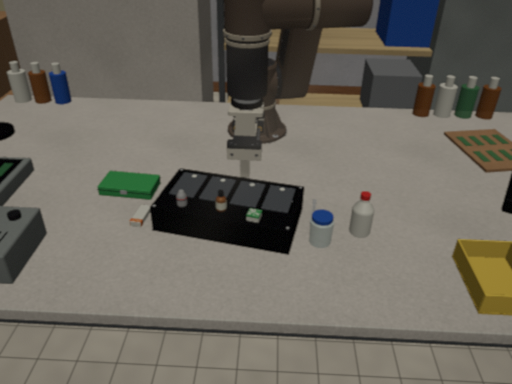

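View pics/wrist.png

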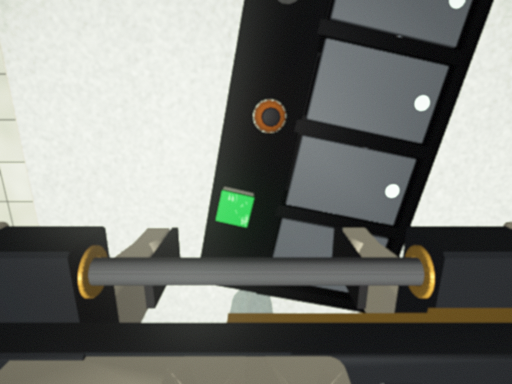

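move_arm --pt "-20 -4 0 0 0 7.1" --pt "-20 -4 0 0 0 7.1" --pt "-20 -4 0 0 0 7.1" --pt "-20 -4 0 0 0 7.1" --pt "-20 -4 0 0 0 7.1" --claw 255

```text
t: 0.92
eef_pos: [0.574, -0.0202, 0.4046]
ee_rot: [-3.142, -0.0, -0.945]
force: [-0.4, 0.1, -0.2]
width: 0.0601
```

move_arm --pt "-20 -4 0 0 0 7.1" --pt "-20 -4 0 0 0 7.1" --pt "-20 -4 0 0 0 7.1" --pt "-20 -4 0 0 0 7.1" --pt "-20 -4 0 0 0 7.1"

```text
t: 1.33
eef_pos: [0.4739, -0.0403, 0.4047]
ee_rot: [-3.141, -0.0, -0.326]
force: [1.2, 1.6, -0.0]
width: 0.0265
```

move_arm --pt "0 0 0 0 0 7.1" --pt "0 0 0 0 0 0.4" --pt "0 0 0 0 0 0" --pt "0 0 0 0 0 0" --pt "0 0 0 0 0 0"

```text
t: 1.75
eef_pos: [0.4755, -0.0399, 0.4045]
ee_rot: [3.141, 0.0, -0.204]
force: [0.1, -0.2, -0.2]
width: 0.0003
```

```bash
python3 - <<'E'
from h import *
s=arm.get_state();print({k:np.round(s[k],4) for k in("t","eef_pos","ee_rot","force","width","qd")})
K,T=cam("wrist",s);im=arm.grab_frame("wrist");save("w2",im)
for i in range(1,5):
    for r in arm.spot_point(f"cover{i}_dot","wrist")[:4]: print(i,r["score"],np.round(r["xy"],1),onz(K,T,r["xy"],.08).round(4))
m=(im.min(2)>225).astype(np.uint8)
n,l,st,c=cv2.connectedComponentsWithStats(m)
for j in range(1,n):
    if 60<st[j,4]<500: print("blob",st[j],c[j].round(1),onz(K,T,c[j],.08).round(4))
E
```

```text
{'t': np.float64(1.75), 'eef_pos': array([ 0.4755, -0.0399,  0.4045]), 'ee_rot': array([ 3.1414e+00,  2.0000e-04, -2.0370e-01]), 'force': array([ 0.0942, -0.1795, -0.2273]), 'width': np.float64(0.0003), 'qd': array([-0.0007,  0.002 , -0.0019, -0.0006, -0.0006,  0.0131])}
1 0.56 [105.  137.1] [0.5519 0.0995 0.08  ]
2 0.9 [195.9 142.5] [0.5283 0.0118 0.08  ]
3 0.87 [286.8 139.2] [ 0.5131 -0.0782  0.08  ]
4 0.63 [377.1 136.4] [ 0.4976 -0.1671  0.08  ]
blob [494  69  10  15  76] [498.8  76.9] [ 0.53   -0.2853  0.08  ]
blob [458  77  11  13  61] [462.   83.7] [ 0.5308 -0.251   0.08  ]
blob [  6 113  22   8  90] [ 15.9 116.2] [0.5888 0.1784 0.08  ]
blob [  0 124  18  32 328] [  6.9 137.6] [0.5713 0.1958 0.08  ]
blob [ 31 124  14  12  80] [ 37.7 129.1] [0.5729 0.1623 0.08  ]
blob [371 131  13  14 148] [376.9 137.6] [ 0.4965 -0.1668  0.08  ]
blob [100 132  14  14 145] [106.6 138.3] [0.5505 0.0983 0.08  ]
blob [190 132  14  13 145] [196.8 138. ] [0.5325 0.0098 0.08  ]
blob [280 132  14  13 146] [286.7 138. ] [ 0.5143 -0.0783  0.08  ]
```

View pics/w2.png

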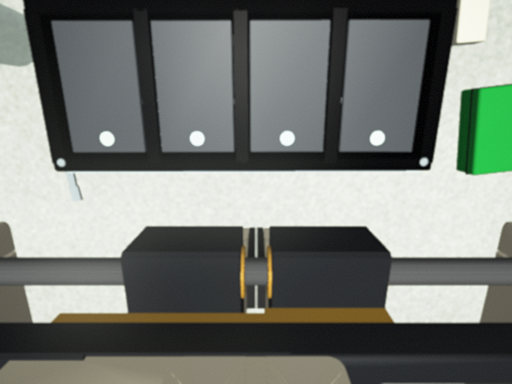

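move_arm --pt "8 -8 -26 0 0 0" --pt "8 -8 -26 0 0 0" --pt "8 -8 -26 0 0 0" --pt "8 -8 -26 0 0 0" --pt "6.8 -6.4 -20 0 0 0"

```text
t: 2.42
eef_pos: [0.5138, -0.0789, 0.2786]
ee_rot: [3.141, 0.001, -0.201]
force: [-0.4, 0.2, -0.3]
width: 0.0006
```

move_arm --pt "0 0 -6 0 0 0" --pt "0 0 -3 0 0 0" --pt "0 0 0 0 0 0" --pt "0 0 0 0 0 0" --pt "0 0 0 0 0 0"

```text
t: 2.83
eef_pos: [0.514, -0.0781, 0.273]
ee_rot: [-3.141, -0.002, -0.2]
force: [-0.5, -0.1, 0.5]
width: 0.0004
```

```bash
python3 - <<'E'
from h import *
s=arm.get_state();print({k:np.round(s[k],4) for k in("t","eef_pos","ee_rot","force")})
a=arm.grab_frame("wrist");save("w3",a)
K,T=cam("scene");b=arm.grab_frame("side");save("s3",b)
E
```

```text
{'t': np.float64(2.8333), 'eef_pos': array([ 0.514 , -0.0781,  0.273 ]), 'ee_rot': array([-3.1408e+00, -2.1000e-03, -2.0020e-01]), 'force': array([-0.4732, -0.0674,  0.5473])}
```

View pics/s3.png

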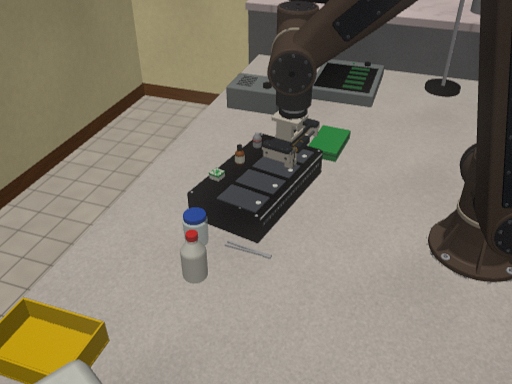

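move_arm --pt "0 0 -5 0 0 0" --pt "0 0 -4 0 0 0" --pt "0 0 -1 0 0 0" --pt "0 0 0 0 0 0" --pt "0 0 0 0 0 0"

```text
t: 3.35
eef_pos: [0.5137, -0.0784, 0.2615]
ee_rot: [3.141, 0.0, -0.201]
force: [0.1, 0.7, 0.6]
width: 0.0004
```

move_arm --pt "0 0 -1 0 0 0" --pt "0 0 -1 0 0 0" --pt "0 0 -1 0 0 0" --pt "0 0 0 0 0 0" --pt "0 0 0 0 0 0"

```text
t: 3.77
eef_pos: [0.5138, -0.0784, 0.2586]
ee_rot: [3.141, 0.0, -0.201]
force: [-0.1, 0.4, 0.1]
width: 0.0004
```

move_arm --pt "0 0 -1 0 0 0" --pt "0 0 -1 0 0 0" --pt "0 0 0 0 0 0" --pt "0 0 0 0 0 0" --pt "0 0 0 0 0 0"

```text
t: 4.18
eef_pos: [0.5136, -0.0784, 0.257]
ee_rot: [3.142, 0.0, -0.201]
force: [-3.4, 0.4, 5.0]
width: 0.0002
```

move_arm --pt "0 0 -1 0 0 0" --pt "0 0 0 0 0 0" --pt "0 0 0 0 0 0" --pt "0 0 0 0 0 0" --pt "0 0 0 0 0 0"

```text
t: 4.6
eef_pos: [0.5136, -0.0784, 0.2568]
ee_rot: [3.141, -0.0, -0.2]
force: [-5.8, 1.8, 13.4]
width: 0.0007
```

move_arm --pt "0 0 -0.6 0 0 0" --pt "0 0 0 0 0 0" --pt "0 0 8 0 0 0" --pt "0 0 10 0 0 0" --pt "6 28 0 0 0 0"

```text
t: 5.02
eef_pos: [0.5196, -0.0524, 0.2749]
ee_rot: [-3.141, -0.002, -0.203]
force: [0.8, 0.6, 0.0]
width: 0.0004
```

move_arm --pt "6 30 0 0 0 0" --pt "6.2 30.1 0 0 0 0" --pt "0 0 -8 0 0 0" --pt "0 0 -6 0 0 0" --pt "0 0 0 0 0 0"

```text
t: 5.43
eef_pos: [0.5314, 0.0096, 0.2579]
ee_rot: [3.141, 0.002, -0.2]
force: [0.1, -0.5, 0.8]
width: 0.0003
```

move_arm --pt "0 0 -1 0 0 0" --pt "0 0 -1 0 0 0" --pt "0 0 0 0 0 0" --pt "0 0 0 0 0 0" --pt "0 0 0 0 0 0"

```text
t: 5.85
eef_pos: [0.5319, 0.0091, 0.2573]
ee_rot: [3.142, -0.0, -0.201]
force: [-0.8, -0.7, 2.3]
width: 0.0002
```

move_arm --pt "0 0 -1 0 0 0" --pt "0 0 -0.5 0 0 0" --pt "0 0 0 0 0 0" --pt "0 0 0 0 0 0" --pt "0 0 0 0 0 0"

```text
t: 6.27
eef_pos: [0.532, 0.0097, 0.2556]
ee_rot: [-3.142, -0.0, -0.201]
force: [-0.4, -0.7, 1.1]
width: 0.0004
```

move_arm --pt "0 0 -1 0 0 0" --pt "0 0 -0.5 0 0 0" --pt "0 0 0 0 0 0" --pt "0 0 0 0 0 0" --pt "0 0 0 0 0 0"

```text
t: 6.68
eef_pos: [0.532, 0.0097, 0.254]
ee_rot: [-3.142, 0.0, -0.201]
force: [-1.6, 0.0, 1.4]
width: 0.0001
```

move_arm --pt "0 0 -2 0 0 0" --pt "0 0 -2 0 0 0" --pt "0 0 -2 0 0 0" --pt "0 0 -2 0 0 0" --pt "0 0 -2 0 0 0"

```text
t: 7.1
eef_pos: [0.532, 0.0097, 0.2437]
ee_rot: [3.142, 0.0, -0.201]
force: [-1.8, -0.5, 1.2]
width: 0.0005
```

move_arm --pt "0 0 -2 0 0 0" --pt "0 0 -2 0 0 0" --pt "0 0 -2 0 0 0" --pt "0 0 -2 0 0 0" --pt "0 0 -2 0 0 0"

```text
t: 7.52
eef_pos: [0.5322, 0.0098, 0.2339]
ee_rot: [-3.141, -0.001, -0.201]
force: [0.1, 0.0, 0.5]
width: 0.0003
```

move_arm --pt "0 0 -2 0 0 0" --pt "0 0 -2 0 0 0" --pt "0 0 -1 0 0 0" --pt "0 0 0 0 0 0" --pt "0 0 0 0 0 0"

```text
t: 7.93
eef_pos: [0.532, 0.0097, 0.229]
ee_rot: [3.142, 0.0, -0.201]
force: [0.1, -1.5, -0.5]
width: 0.0005
```

```bash
python3 - <<'E'
from h import *
a=arm.grab_frame("side");a=cv2.resize(a[90:250,150:370],None,fx=3,fy=3,interpolation=2);save("s4",a)
E
```

```text
(no output)
```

View pics/s4.png

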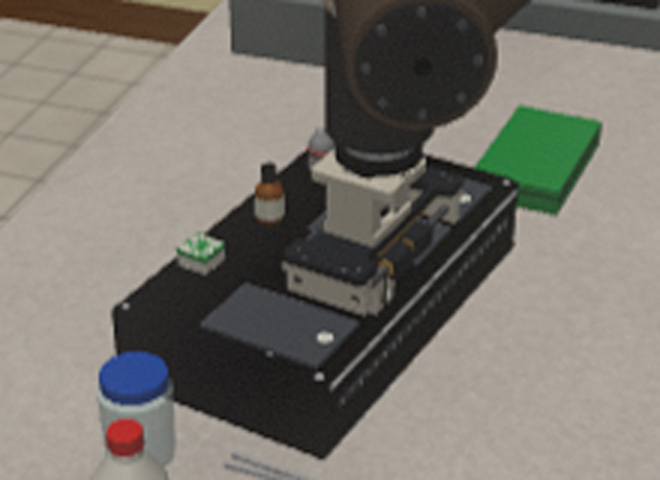

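move_arm --pt "-4 0.8 2 0 0 0" --pt "0 0 4 0 0 0" --pt "0 0 8 0 0 0" --pt "0 0 10 0 0 0" --pt "0 0 10 0 0 0"

```text
t: 8.4
eef_pos: [0.5281, 0.0105, 0.2644]
ee_rot: [-3.141, -0.001, -0.201]
force: [0.8, 0.6, -0.9]
width: 0.0003
```

move_arm --pt "-6 1 20 0 0 0" --pt "-10 2 30 0 0 0" --pt "-15 3 35 0 0 0" --pt "-20 4 30 0 0 0" --pt "-20 4 20 0 0 0"

```text
t: 8.82
eef_pos: [0.4567, 0.0244, 0.4022]
ee_rot: [-3.139, -0.004, -0.201]
force: [1.0, 1.0, 0.2]
width: 0.0002
```

move_arm --pt "0 0 5 0 0 0" --pt "0 0 0 0 0 0" --pt "0 0 0 0 0 0" --pt "0 0 0 0 0 0" --pt "0 0 0 0 0 0"

```text
t: 9.23
eef_pos: [0.4572, 0.0244, 0.4019]
ee_rot: [3.14, 0.002, -0.201]
force: [1.1, 0.6, 0.0]
width: 0.0004
```

```bash
python3 - <<'E'
from h import *
a=arm.grab_frame("side");a=cv2.resize(a[110:290,150:370],None,fx=2,fy=2,interpolation=2)
b=arm.grab_frame("wrist")
c=np.zeros((384,952,3),np.uint8);c[:360,:440]=a;c[:,440:]=b;save("s5",cv2.resize(c,(800,323)))
E
```

```text
(no output)
```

View pics/s5.png

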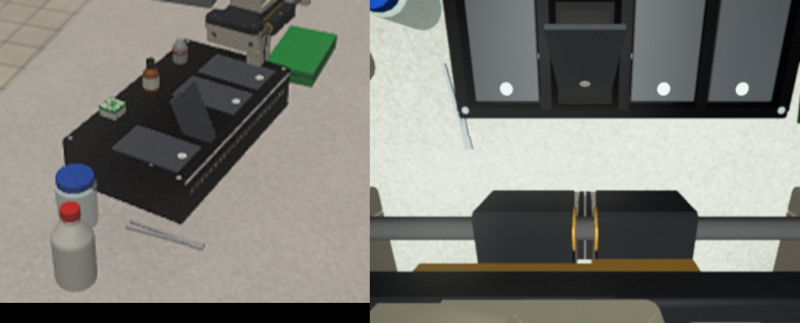

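The side and wrist views show cover 2 standing steeply open, at about (190,112) and (585,60). The other three covers are flush, the loose things are in place and the arm is clear, so I'm handing the job in.

```bash
python3 -c "
from station import arm
print(arm.job_done())"
```

```text
the job is handed in; nothing more can be done
None
```

Cover 2 is tipped open and standing by itself, and the job is handed in (about 9 s of the 48 s used).

- **Finding the empty well:** I located the four dots with the wrist camera; they came out 90 mm apart, as they should. With the fingers closed I pressed cover 3 first: it stopped hard at about 13 N on the last reading, so I lifted off (after one more 0.6 mm nudge with no force reading at its end). Cover 2 then sank at 1–2 N. Covers 1 and 4 were not pressed.
- **Opening it:** I pushed on at the dot to about 29 mm depth, until the force dropped to zero, then lifted clear.
- **Last checks:** The side and wrist pictures show cover 2 open, covers 1, 3 and 4 flush, and the things in view where they were. The arm is well clear, with measured force close to zero. I judged the tilt by eye and did not measure it.
- **A disagreement:** The scene camera's first dot positions were up to about 12 mm off the wrist camera's, so I used the wrist camera's values.

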